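# Refit the interlock plug and hold the job plate in the reader

## Robot

A 6-joint arm with a two-finger parallel gripper is mounted at the origin on a cart in front of the work surface, level with it; the furniture and walls round the work are solid. World frame = base frame: x ahead of the robot, y to its left, z up, the work surface at z = 0. Lengths are in m, angles in rad, forces in N, time in s.
With the tool pointing down it reaches from about 0.35 to 0.975 m from the base axis. Payload 4.9 kg.
Tool frame: the origin (TCP) lies at the very end of the fingers, on their centre line; the grasp point (between the pads) lies ctrl.grasp_offset behind it (ctrl.grasp_offset is the distance from the TCP to the grasp point, in m); z points along the fingers, x is the direction in which the jaws open and shut, and the axes are right-handed (so a half turn about z gives the same grasp; the last joint's range is limited). The gripper opens to 85 mm and grips with 20 to 120 N. Pads are 22 mm wide; open, the fingers measure 114 mm over their backs; the gripper's body (76 mm by 85 mm) begins 54 mm behind the grasp point. The pads swing forward as they close: fully open they stand 13 mm farther back than shut.
Start: joints at [-1.361, 0.053, 1.613, -0, 1.476, -0.119], TCP at [0.202, -0.592, 0.231] pointing down, gripper open.
Joint ranges: [-3.01, 3.01], [-1.01, 2.22], [0.06, 2.58], [-1.02, 4.17], [0.09, 2.62], [-3.14, 3.14]. Speed limits (rad/s): [2.57, 2.57, 3.14, 3.14, 3.14, 3.14].

## Interface

Orientations are given as a 3x3 rotation matrix whose columns are the frame's x, y, z axes.
In Python, from bench import ctrl, eoat, kin, sensors, optics, ticket gives the robot as it stands. Calls block until the motion is done:
- ctrl.move_ptp(position, orientation): joint-space move of the TCP to a pose.
- ctrl.movel(position, rotation=None, velocity=0.15, guard=None): straight line of the TCP; rotation=None keeps the orientation; velocity is the mean speed in m/s. With guard (N) it stops when the force on the tool has changed by that much, and returns True; else False.
- ctrl.move_j(angles): joint-space move.
- eoat.grip(opening, f_grip=None): finger opening in m; f_grip is the grip in N (None keeps the last); returns when the fingers have stopped.
- ctrl.dwell(seconds).
- kin.ik(position, orientation): joint angles nearest the present ones, or None.
- sensors.state(): the state.
- optics.snapshot(name): name is "scene" or "top" or "wrist"; returns a dict with "pixels" (480x640x3 uint8, red, green, blue), "fx", "fy", "cx", "cy" (pixels), "R" (3x3) and "t" (3): a world point X has camera coordinates R X + t; the wrist camera has in their place "T_tool_cam" (4x4, takes a point from camera to tool coordinates, whose origin is the TCP and whose axes are the tool frame's). Camera axes: x right, y down, z forward; pixel columns grow to the right and rows downward; lengths in m; the calibration is good to about 2 mm. A picture is of the moment at which its call begins: read the wrist's pose just before it. There is no depth.
A pose or a line that the arm cannot do raises ctrl.Unreachable and nothing moves.
- ticket.sign_off(): hands the job in, once; it reports no verdict.
The state is a dict: "t": time; "joints": joint angles; "qvel": joint speeds; "tau": joint torques, N m; "tool_pos": TCP position; "orientation": TCP orientation; "ft_force": force on the tool from outside, world axes, zero at the start; "ft_torque": the same for the moment, N m; "finger_gap": finger opening in m.
Only numpy, scipy, OpenCV 4.12 (cv2) and the standard library are available. Lean on these libraries where they do the work, as an engineer would, in place of code of your own. Each camera call takes 0.05 s, during which the arm holds its last target. There are 200 camera calls.

## Task

The sealing tool has been changed, so push the loose interlock plug fully home in the socket on top of the plate reader and let go of it, and then show the reader the new job plate: the one lying label up, whose notched corner marks the frosted label end (the old job's plate lies face down and stays there, like everything else on the bench). Slide its notched end, label up and level, into the reader's front slot, clear of the slot's floor, until the sprung feeler at the back is pressed nearly or fully in. Finish while still holding it there in the gripper, as the feeler would push it out again.

Things in the scene. Friction and masses are not known exactly. Their poses are not given: they have to be found in the camera images.
- reader: the plate reader, a whitish bench unit with a grey read head over a dark slot in front, 135 (x) x 92 (y) x 90 mm high, fixed to the bench, flat on top. Origin at its underside on the bench top; x points from its front (slot side, roughly facing the robot) to its back, z up. Its front face is at x = -65 mm, its back at x = +70 mm.
- slot (a point): centre of the mouth of the reader's front slot, at its front face, 53 mm above the bench; axes as the reader's. The slot runs 50 mm in along +x to its back wall, is 46 mm wide (tapered lead-in in the first 14 mm) and 26 mm high: floor 40 mm, roof 66 mm above the bench. The roof is the 24 mm thick read head.
- key (a point): front face of the steel key in the slot's back corner on the -y side, half-way up; axes as the reader's. It stands 12 mm out from the slot's back wall and 8.5 mm in from the side wall, full height, so only a plate with its notch on that side goes right in; a whole corner stops 12 mm short and never reaches the feeler.
- plug_center (a point): centre of the loose interlock plug's body, 34 mm above its foot. Dark block 42 (x) x 32 (y) x 40 mm, a 2.5 mm step on top, a grey foot 26 (x) x 18 (y) x 14 mm below; 60 g. Stands upright on the bench, any yaw. Fits the socket either way round, long side along the reader's x; when home its body sits on the reader's top, this point 20 mm above the socket's mouth.
- plate_center (a point): centre, half-way up, of the job plate: flat aluminium, 110 (x) x 40 (y) x 8 mm, 80 g, lying flat on the bench label up, turned any way. +x points to the frosted label end, z up out of the label. Its +x -y corner (right-hand, label end pointing away) has a notch 14 mm (x) x 10 mm (y). Fully in the slot, this point is 70 mm in front of the reader's origin. Grip the plain half across the 40 mm.
- socket (a point): centre of the mouth of the rectangular socket in the reader's top, 90 mm above the bench, 27.5 mm behind the reader's origin; axes as the reader's. The hole is 29 mm (x) x 21 mm (y) and 16 mm deep; its top 7 mm flare out to 35 x 27 mm at the mouth.
- lens (a point): point half-way up the slot (53 mm above the bench, reader x = -37 mm, y = 0) where the centre of the label belongs; axes as the reader's
- feeler (a joint): sprung steel feeler pin, 9 mm thick, in the middle of the slot's back wall, 53 mm above the bench; 0 = out (its tip 10 mm in front of the back wall), 0.010 m = pressed flush with the back wall. The plate's end pushes it in; it pushes back with 1.5 N when out and 4 N when fully in.
- label (a point): centre of the frosted label field on the job plate's upper face, 35 mm from the plate's centre towards the notched end; axes as the plate's
- old_plate_center (a point): centre of the finished job's plate: the same plate turned face down, so that no label shows and, with its notched end pointing away, the notch is on the left. +x points to its notched end, z up. Stays where it lies.
- screwdriver: screwdriver, 201 mm, lying loose on the bench behind the plates; stays where it lies
- handle: loose teal plastic tool handle, 170 x 31 x 23 mm, lying on the bench behind the plates; stays where it lies
Mind the look-alikes: they are no part of the job. What is shaped like the part that bears plate_center but blue is not meant.

How it is judged:
On the way, in this order (a step that is already met when the one before it is completed fails the run):
1. the interlock plug sits fully home in the socket and has been let go (horizontal distance between plug_center and socket below 0.004 m and z of plug_center in the frame of socket below 0.0225 m and angle between plug_center's own z axis and vertical below 0.08 rad and contact force between the fingers and plug below 0.1 N), for 0.2 s.
2. the job plate has been lifted off the bench (height (world z) of plate_center above 0.04 m), for 0.1 s.
At the end, for the whole second after the job is handed in: Plug home in the socket (within 4 mm, at most 2.5 mm proud, upright). Job plate gripped and still, label up, level within 0.12 rad, at least 1.5 mm off the slot floor, label within 7 mm of the lens point, feeler pressed in over 6 mm (horizontal distance between plug_center and socket below 0.004 m and z of plug_center in the frame of socket below 0.0225 m and angle between plug_center's own z axis and vertical below 0.08 rad and value of joint feeler above 0.006 m and horizontal distance between label and lens below 0.007 m and angle between plate_center's own z axis and vertical below 0.12 rad and height (world z) of plate_center above 0.0455 m and height (world z) of label above 0.0495 m and contact force between the fingers and plate above 1 N and linear speed of plate below 0.02 m/s); the arm keeps its last pose, push and grip.
It fails at once if the face-down plate is moved by more than 3 cm (distance of old_plate_center from where it was at the start of the episode above 0.03 m).
It fails at once if the screwdriver is moved by more than 3 cm (distance of screwdriver from where it was at the start of the episode above 0.03 m).
It fails at once if the loose teal handle is moved by more than 3 cm (distance of handle from where it was at the start of the episode above 0.03 m).
It also fails if it takes over 58 s, if anything falls off the work surface, if the arm or the gripper's body presses on something with over 40 N, if the wrist force passes 120 N, or if a joint passes its speed limit or range.

## Working session

There is one attempt and no reset: what is moved stays moved. The work goes in short steps, each a Python script; the robot and the scene stay as the last script left them, time stands still between calls to the robot, and variables do not carry over. Pictures are saved under pics/ and viewed, about 8 in all and at most 12, crops included, and the job is handed in when it is done.

```bash
ls; mkdir -p pics; python3 - <<'E'
from bench import ctrl,sensors,optics
import cv2,pickle
for n in("scene","top"):
    s=optics.snapshot(n); pickle.dump(s,open(f"pics/{n}.pkl","wb")); cv2.imwrite(f"pics/{n}.png",s["pixels"][:,:,::-1])
    print(n,s["fx"],s["cx"],s["R"],s["t"])
print(ctrl.grasp_offset,sensors.state()["t"])
E
```

```text
pics
scene 472.78735731271195 320.8757845303588 [[-0.61089037 -0.79150454  0.01826234]
 [-0.54597429  0.40445914 -0.73370626]
 [ 0.57334547 -0.45818486 -0.67922132]] [0.44390038 0.29865909 0.81164499]
top 616.4553280329617 319.23958737507786 [[ 2.62166945e-02 -9.99656087e-01  6.26453278e-04]
 [-9.91734760e-01 -2.60876772e-02 -1.25624832e-01]
 [ 1.25597970e-01  2.67219234e-03 -9.92077623e-01]] [0.14833826 0.54370835 1.33506247]
0.0187 0.1
```

View pics/top.png

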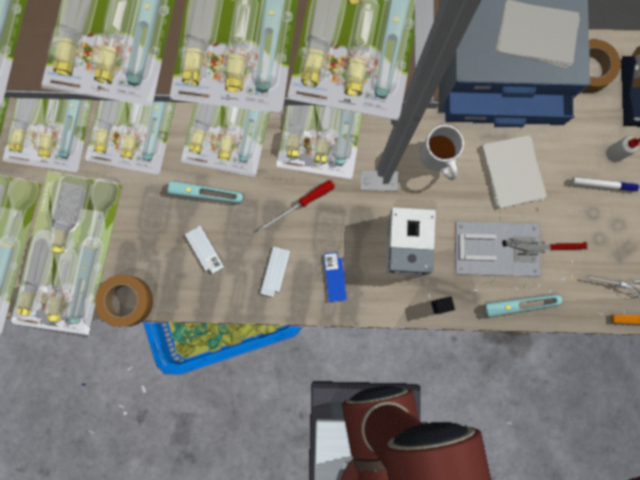

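View pics/scene.png

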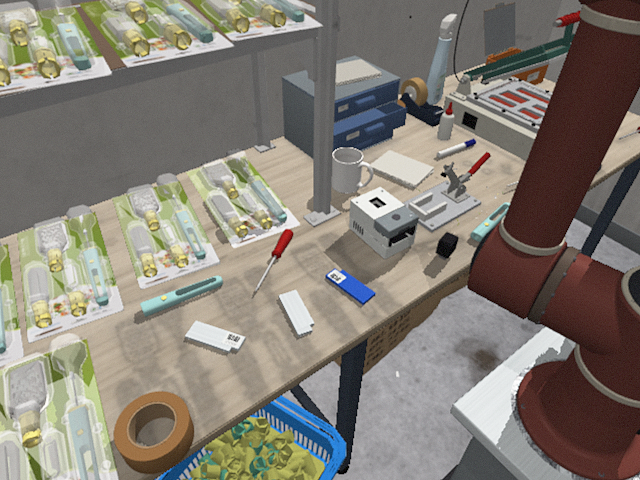

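Top view: three plate-shaped things, white (204,250) with a dark label mark, white (275,271) without a label, and blue (334,277). The first fits the job plate (label up). The second is the face-down old plate and the blue one is a look-alike. Reader at (411,240), plug at (442,306). I'll confirm in one enlarged montage.

```bash
cat > h.py <<'E'
import numpy as np,cv2,pickle
def ray(s,uv,z):
    d=np.array([(uv[0]-s["cx"])/s["fx"],(uv[1]-s["cy"])/s["fy"],1]); R=np.array(s["R"]);t=np.array(s["t"])
    o=-R.T@t; d=R.T@d; return o+d*(z-o[2])/d[2]
def proj(s,X):
    c=np.array(s["R"])@X+s["t"]; return np.array([s["fx"]*c[0]/c[2]+s["cx"],s["fy"]*c[1]/c[2]+s["cy"]])
E
python3 - <<'E'
from h import *
a=cv2.imread("pics/top.png");b=cv2.imread("pics/scene.png")
c=lambda i,x,y,w,h,f:cv2.resize(i[y:y+h,x:x+w],None,fx=f,fy=f,interpolation=cv2.INTER_CUBIC)
# top row: plate top 50x50@6, reader 83x50; 
r1=np.hstack([c(a,180,222,50,55,6),c(a,383,204,75,55,6)])
r2=np.hstack([c(a,425,288,40,40,6),c(b,175,310,80,40,6)])
r1=r1[:,:750]; W=750
p=lambda i:np.hstack([i,np.zeros((i.shape[0],W-i.shape[1],3),np.uint8)])
cv2.imwrite("pics/m1.png",np.vstack([p(r1),p(r2)]))
s=pickle.load(open("pics/top.pkl","rb"))
for n,uv,z in[("plate",(204,250),.008),("old",(275,271),.008),("reader",(411,228),.09),("plug",(442,304),.055)]: print(n,ray(s,uv,z))
E
```

```text
plate [0.51817593 0.42254254 0.008     ]
old [0.47485649 0.26045254 0.008     ]
reader [ 0.56814214 -0.03276624  0.09      ]
plug [ 0.40930399 -0.10611138  0.055     ]
```

View pics/m1.png

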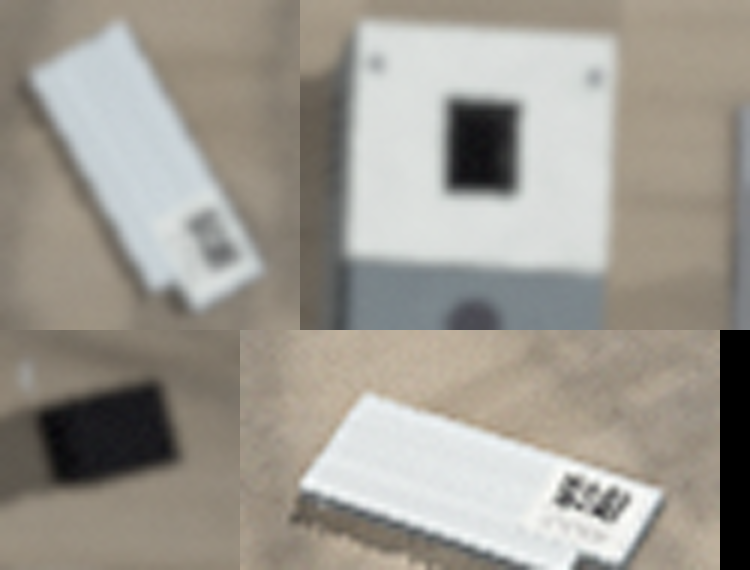

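The crop confirms it: the white plate at (204,250) shows the label at its lower-right end. Seen along the label end, the notch is on the right-hand side, so it is the job plate. Now wrist views over the plug, reader and plate.

```bash
cat >> h.py <<'E'
def Rd(a):  # tool down, jaw axis at yaw a
    x=np.array([np.cos(a),np.sin(a),0]);z=np.array([0,0,-1.]);return np.stack([x,np.cross(z,x),z],1)
def snap(name):
    from bench import sensors,optics
    st=sensors.state(); s=optics.snapshot("wrist"); T=np.eye(4);T[:3,:3]=st["orientation"];T[:3,3]=st["tool_pos"]
    M=np.linalg.inv(T@np.array(s["T_tool_cam"])); s["R"]=M[:3,:3];s["t"]=M[:3,3]
    pickle.dump(s,open(f"pics/{name}.pkl","wb")); cv2.imwrite(f"pics/{name}.png",s["pixels"][:,:,::-1]); return s
E
python3 - <<'E'
from h import *
from bench import ctrl,sensors
# a chosen so wrist views are from robot side
for n,p in[("w_plug",(.43,-.10,.30)),("w_read",(.53,-.03,.36)),("w_plate",(.50,.41,.28))]:
    for a in (np.pi/2,-np.pi/2):
        try: ctrl.move_ptp(p,Rd(a)); break
        except ctrl.Unreachable as e: print(n,a,e)
    s=snap(n); print(n,a,np.round(sensors.state()["joints"],2),sensors.state()["t"],s["fx"],np.round(np.array(s["T_tool_cam"]),3).tolist() if n=="w_plug" else "", -s["R"].T@s["t"])
I=[cv2.resize(cv2.imread(f"pics/{n}.png"),(400,300)) for n in("w_plug","w_read","w_plate")]
cv2.imwrite("pics/m2.png",np.vstack([np.hstack(I[:2]),np.hstack([I[2],I[2]*0])]))
E
```

```text
w_plug 1.5707963267948966 [-0.4  -0.44  1.92 -0.    1.65 -1.97] 2.1167 351.6435484488724 [[1.0, -0.0, 0.0, -0.001], [0.0, 0.949, 0.314, -0.08], [-0.0, -0.314, 0.949, -0.142], [0.0, 0.0, 0.0, 1.0]] [ 0.34984177 -0.10157677  0.44191591]
w_read 1.5707963267948966 [-0.2  -0.22  1.66 -0.    1.7  -1.77] 2.7667 351.6435484488724  [ 0.45004136 -0.03149353  0.50157711]
w_plate 1.5707963267948966 [ 0.57  0.08  1.5  -0.    1.56 -1.  ] 4.4583 351.6435484488724  [0.42045693 0.40787539 0.42245406]
```

View pics/m2.png

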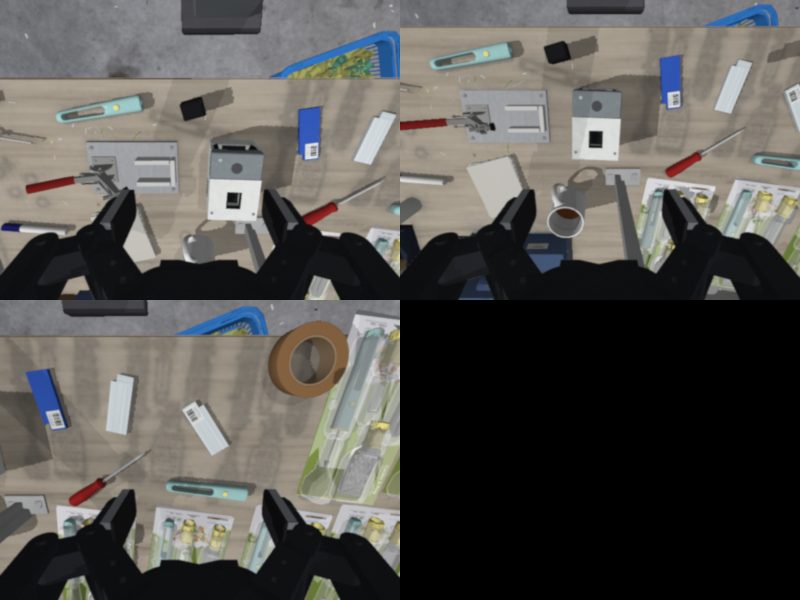

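Wrist views (at half scale): plug (192,108) in the first, reader (596,125) with its socket in the second, plate (206,427) in the third. Enlarging these for corner picking.

```bash
python3 - <<'E'
from h import *
def c(n,x,y,w,h,f=5):
    i=cv2.resize(cv2.imread(f"pics/{n}.png")[y:y+h,x:x+w],None,fx=f,fy=f,interpolation=cv2.INTER_CUBIC)
    return i
A=c("w_read",335,160,80,115)   # 400x575
B=c("w_plug",355,185,60,60)   # 300x300
C=c("w_plate",285,155,80,55) # 400x275
o=np.zeros((600,800,3),np.uint8); o[:575,:400]=A; o[:300,400:700]=B; o[305:580,400:800]=C
cv2.imwrite("pics/m3.png",o)
E
```

```text
(no output)
```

View pics/m3.png

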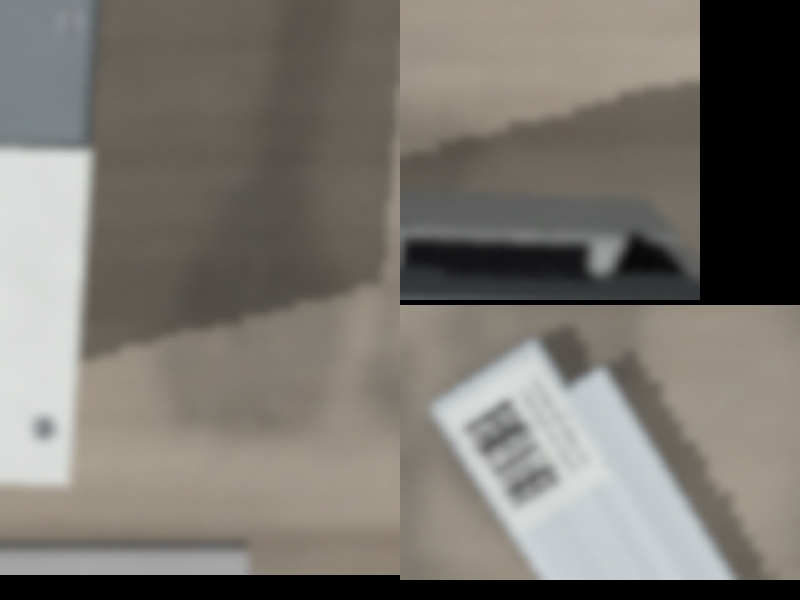

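Miscropped (the montage scale was 1.6). Redoing it.

```bash
python3 - <<'E'
from h import *
def c(n,x,y,w,h,f):
    return cv2.resize(cv2.imread(f"pics/{n}.png")[y:y+h,x:x+w],None,fx=f,fy=f,interpolation=cv2.INTER_CUBIC)
o=np.zeros((600,800,3),np.uint8)
o[:600,:400]=c("w_read",270,138,80,120,5)
o[:250,400:650]=c("w_plug",285,145,50,50,5)
o[255:595,400:800]=c("w_plate",285,157,100,85,4)
cv2.imwrite("pics/m4.png",o)
E
```

```text
(no output)
```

View pics/m4.png

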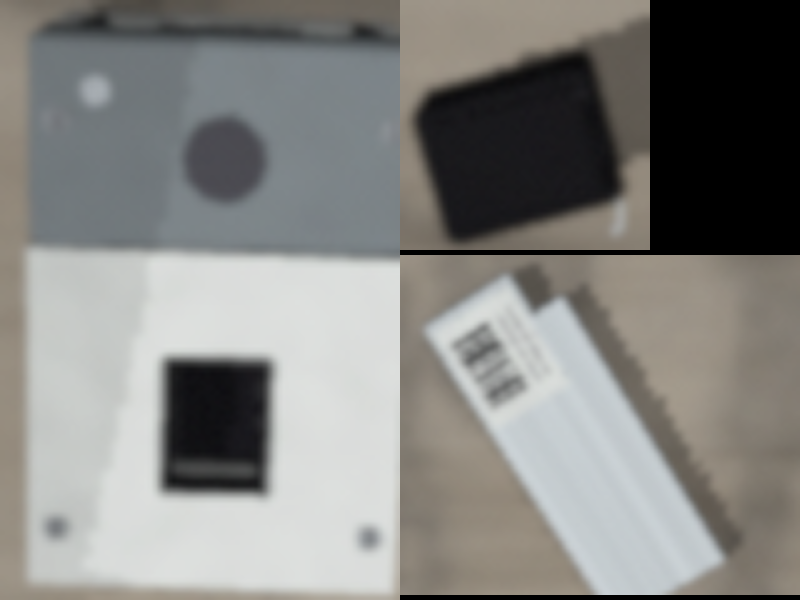

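Socket mouth corners in the crop: (165,357), (273,361), (268,494), (161,490). Plug silhouette runs from (417,55) to (625,240). Plate corners: (425,329), (511,275), (534,312), (567,296), (725,560). Fitting the poses now.

```bash
cat > fit.py <<'E'
from h import *
from scipy.optimize import least_squares,minimize
L=lambda n:pickle.load(open(f"pics/{n}.pkl","rb"))
def rig(s,pts,px,z,x0):
    pts=np.array(pts,float);px=np.array(px,float)
    W=lambda q:np.c_[pts@np.array([[np.cos(q[2]),np.sin(q[2])],[-np.sin(q[2]),np.cos(q[2])]])+q[:2],np.full(len(pts),z)]
    r=least_squares(lambda q:np.ravel([proj(s,w)-p for w,p in zip(W(q),px)]),x0)
    return r.x,np.round(r.fun,1)
def silh(s,mask,boxes,x0):
    def f(q):
        c,sn=np.cos(q[2]),np.sin(q[2]);m=np.zeros(mask.shape,np.uint8)
        for (a,b,z0,z1) in boxes:
            P=[proj(s,[q[0]+c*i*a-sn*j*b,q[1]+sn*i*a+c*j*b,z]) for i in(-1,1) for j in(-1,1) for z in(z0,z1)]
            cv2.fillConvexPoly(m,cv2.convexHull((np.array(P,np.float32)*16).round().astype(np.int32)),255,cv2.LINE_AA,4)
        return np.abs(m/255.-mask).sum()
    r=minimize(f,x0,method="Nelder-Mead",options=dict(initial_simplex=[x0,x0+[.004,0,0],x0+[0,.004,0],x0+[0,0,.1]],xatol=1e-5));return r.x,r.fun,mask.sum()
E
python3 - <<'E'
from fit import *
sc=lambda x0,y0,f,ox,oy,P:[((u-ox+.5)/f-.5+x0,(v-oy+.5)/f-.5+y0) for u,v in P]
s=L("w_read")
H=[(-17.5,13.5),(-17.5,-13.5),(17.5,-13.5),(17.5,13.5)] # image: up=-x(toward robot) , right=+y
H=[(-.0175,-.0135),(-.0175,.0135),(.0175,.0135),(.0175,-.0135)]
q,r=rig(s,H,sc(270,138,5,0,0,[(165,357),(273,361),(268,494),(161,490)]),.09,[.59,-.03,0]);print("socket",q,r)
Rr=[(.0425,-.046),(.0425,.046)]
q2,r=rig(s,H+Rr,sc(270,138,5,0,0,[(165,357),(273,361),(268,494),(161,490),(25,583),(392,596)]),.09,[.59,-.03,0]);print("socket+back edge",q2,r)
t=L("top")
tc=sc(383,204,6,300,0,[(358,20),(617,36),(445,98),(522,101),(516,193),(442,188)])
# top view: up=+x, right=-y
q3,r=rig(t,[(.0425,.046),(.0425,-.046),(.0175,.0135),(.0175,-.0135),(-.0175,-.0135),(-.0175,.0135)],tc,.09,[.59,-.03,0]);print("top view socket",q3,r)
s=L("w_plate")
q,r=rig(s,[(.055,.02),(.055,-.01),(.041,-.01),(.041,-.02),(-.055,-.02)],sc(285,157,4,400,255,[(425,329),(511,275),(534,312),(567,296),(725,560)]),.008,[.52,.42,-2.1]);print("plate",q,r)
q,r=rig(t,[(.055,.02),(.055,-.01),(.041,-.02),(-.055,-.02),(-.055,.02)],sc(180,222,6,0,0,[(264,270),(195,310),(152,292),(30,72),(123,23)]),.008,[.52,.42,-2.1]);print("plate top",q,r)
for n,x,y in(("w_plug",285,145),("top",425,288)):
    s=L(n);g=s["pixels"].max(2).astype(float);m=np.zeros_like(g)
    sl=np.s_[y:y+(46 if n=="w_plug" else 40),x:x+50];m[sl]=np.clip((80-g[sl])/50,0,1)
    print("plug",n,silh(s,m,[(.021,.016,.014,.054),(.013,.009,0,.014)],np.array([.409,-.106,1.3])), silh(s,m,[(.021,.016,.014,.054),(.013,.009,0,.014)],np.array([.409,-.106,-.3])))
E
```

```text
socket [ 0.56934263 -0.03778821 -0.03790983] [-0.4 -0.5  0.4 -0.5  0.2  0.5 -0.3  0.5]
socket+back edge [ 0.56938548 -0.03792007 -0.04240842] [-0.4 -0.5  0.4 -0.4  0.   0.6 -0.4  0.5  0.3 -0.2  0.1  0.1]
top view socket [ 0.56876793 -0.03667442 -0.03913346] [ 0.1 -0.1 -0.2  0.   0.2 -0.6 -0.1 -0.3  0.2  0.5 -0.1  0.5]
plate [ 0.51893514  0.42156541 -2.58678012] [-0.3 -0.3 -0.1 -0.5  0.5  0.5 -0.5 -0.   0.5  0.4]
plate top [ 0.51778821  0.42245068 -2.58747456] [ 0.   0.1 -0.1  0.1  0.1  0.  -0.   0.2 -0.  -0.4]
plug w_plug (array([ 0.40855044, -0.1124236 ,  1.76815406]), np.float64(273.1137254901961), np.float64(1065.3999999999999)) (array([ 0.40843157, -0.11177275, -1.37536687]), np.float64(272.2039215686275), np.float64(1065.3999999999999))
plug top (array([ 0.40843349, -0.11189741,  1.74738845]), np.float64(125.9450980392157), np.float64(263.0)) (array([ 0.40210093, -0.11014327,  0.05962247]), np.float64(169.00862745098038), np.float64(263.0))
```

Two views agree within about 1 mm: socket (0.569,-0.037), yaw -0.04; plug (0.4085,-0.112), long axis yaw 1.757; plate (0.518,0.422), yaw -2.587. Grasping and inserting the plug.

```bash
python3 - <<'E'
from h import *
from bench import ctrl,eoat,sensors
S=np.array([.569,-.0373]);ys=-.040;P=np.array([.4085,-.1119]);a=1.757-np.pi/2
st=sensors.state
ctrl.move_ptp((*P,.15),Rd(a)); eoat.grip(.060,30)
print("down",ctrl.movel((*P,.022),velocity=.08,guard=8))
eoat.grip(0,30); print(st()["finger_gap"],st()["tool_pos"],st()["ft_force"])
ctrl.movel((*P,.17),velocity=.15); f0=st()["ft_force"]
b=ys+np.pi/2
ctrl.move_ptp((*S,.17),Rd(b)); snap("w_held")
ctrl.movel((*S,.125),velocity=.08)
print("ins",ctrl.movel((*S,.0965),velocity=.02,guard=12))
s=st();print(s["tool_pos"],s["ft_force"]-f0,s["finger_gap"],s["t"])
E
```

```text
down False
0.03256917835708646 [ 0.40888618 -0.11208223  0.02249337] [-0.6672652  -0.74842372  2.25945561]
ins True
[ 0.56886823 -0.03726894  0.09845621] [-0.19499657 -1.41560646  5.00343482] 0.032367968808050256 13.1583
```

Contact came at z=0.0985, which is the expected home height (0.0225+0.076). Letting go, retreating and checking.

```bash
python3 - <<'E'
from fit import *
from bench import ctrl,eoat,sensors
eoat.grip(.060); p=np.array(sensors.state()["tool_pos"])
ctrl.movel((p[0],p[1],.2),velocity=.15); ctrl.movel((.53,-.03,.30),velocity=.15)
s=snap("w_home"); t=sensors.state()["t"];print(t)
c=lambda u,x,y,w,h,f:cv2.resize(u[y:y+h,x:x+w],None,fx=f,fy=f,interpolation=cv2.INTER_CUBIC)
# overlay expected body outline
i=cv2.imread("pics/w_home.png");q=(.569,-.0373,-.040);k,n=np.cos(q[2]),np.sin(q[2])
u=proj(s,[q[0],q[1],.09]).astype(int);print(u)
o=c(i,u[0]-65,u[1]-75,130,120,5)
for z,col in((.09,(0,0,255)),(.13,(0,255,0))):
    P=[proj(s,[q[0]+k*x-n*y,q[1]+n*x+k*y,z]) for x,y in((.021,.016),(.021,-.016),(-.021,-.016),(-.021,.016))]
    cv2.polylines(o,[np.int32((np.array(P)-u+[65,75]+.5)*5)],True,col,1)
cv2.imwrite("pics/m5.png",o)
E
```

```text
15.2917
[313 240]
```

View pics/m5.png

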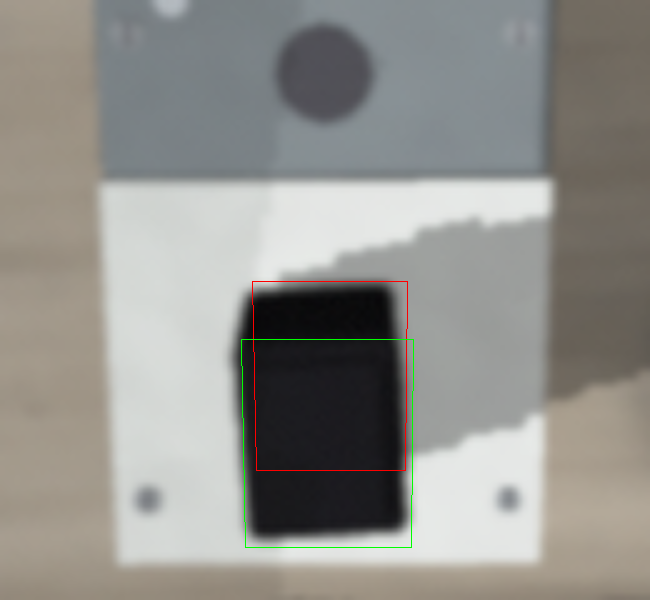

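The plug's body lies flat on the reader top and follows the predicted outline within 1–2 mm, so it looks seated. Next I press and check its height with closed fingers (expecting a top at 0.1325), then fetch the plate.

```bash
cat > cal.py <<'E'
import numpy as np
S=np.array([.569,-.0373]);ys=-.040;ex=np.array([np.cos(ys),np.sin(ys)])
C=np.array([.5183,.4220]);yp=-2.587;ep=np.array([np.cos(yp),np.sin(yp)])
E
python3 - <<'E'
from h import *; from cal import *
from bench import ctrl,eoat,sensors
st=sensors.state
ctrl.movel((*S,.20),velocity=.2); eoat.grip(0,30)
ctrl.movel((*S,.142),velocity=.1)
print("press",ctrl.movel((*S,.126),velocity=.015,guard=15),st()["tool_pos"],st()["t"])
ctrl.movel((*S,.22),velocity=.2)
G=C-.027*ep
ctrl.move_ptp((*G,.12),Rd(yp+np.pi/2)); eoat.grip(.054,30)
ctrl.movel((*G,.02),velocity=.12)
print("floor",ctrl.movel((*G,-.012),velocity=.02,guard=4),st()["tool_pos"],st()["ft_force"])
snap("w_pre")
p=np.array(st()["tool_pos"]); 
if p[2]<.006:
    ctrl.movel((*G,p[2]+.0012),velocity=.02)
    eoat.grip(0,70); print(st()["finger_gap"],st()["tool_pos"],st()["ft_force"],st()["t"])
E
```

```text
press True [ 0.56910807 -0.03731913  0.13254306] 18.0583
floor True [ 0.54112332  0.43614389 -0.0037041 ] [-0.41841798 -1.44610356  3.29839127]
0.03777441664102389 [ 0.54211818  0.43681395 -0.00095589] [ 0.48828426 -0.44650741  6.75513889] 24.6917
```

Plug top is at 0.1325, so it is fully home. Lift the plate and look.

```bash
python3 - <<'E'
from h import *; from cal import *
from bench import ctrl,eoat,sensors,optics
st=sensors.state
p=np.array(st()["tool_pos"])
ctrl.movel((p[0],p[1],.10),velocity=.1); print(st()["finger_gap"])
ctrl.movel((p[0],p[1],.2),velocity=.2)
# reader: origin = S-.0275ex ; plate centre target -.13 ahead, TCP 27mm behind
T=S-(.0275+.130+.027)*ex
ctrl.move_ptp((*T,.15),Rd(ys+np.pi/2)); print(st()["finger_gap"],st()["tool_pos"],st()["t"])
s=snap("w_hp"); i=cv2.imread("pics/w_hp.png")
b=optics.snapshot("scene");pickle.dump(b,open("pics/sc2.pkl","wb"));j=b["pixels"][:,:,::-1]
u=proj(b,[*(S-.12*ex),.12]).astype(int);x,y=np.clip(u[0]-80,0,480),np.clip(u[1]-60,0,360);print(x,y)
o=np.zeros((600,800,3),np.uint8);o[:300,:400]=cv2.resize(i,(400,300));o[:300,400:]=cv2.resize(j[y:y+120,x:x+160],(400,300))
w=proj(s,[*(S-.1*ex-.0275*ex),.155]).astype(int);print(w);a,c=np.clip(w[0]-100,0,440),np.clip(w[1]-75,0,330);print(a,c)
o[300:,:400]=cv2.resize(i[c:c+150,a:a+200],(400,300),interpolation=cv2.INTER_CUBIC)
cv2.imwrite("pics/m6.png",o)
E
```

```text
0.037913476376535964
0.03780491104268748 [ 0.38479345 -0.02983932  0.15009305] 29.3667
334 159
[320 412]
220 330
```

View pics/m6.png

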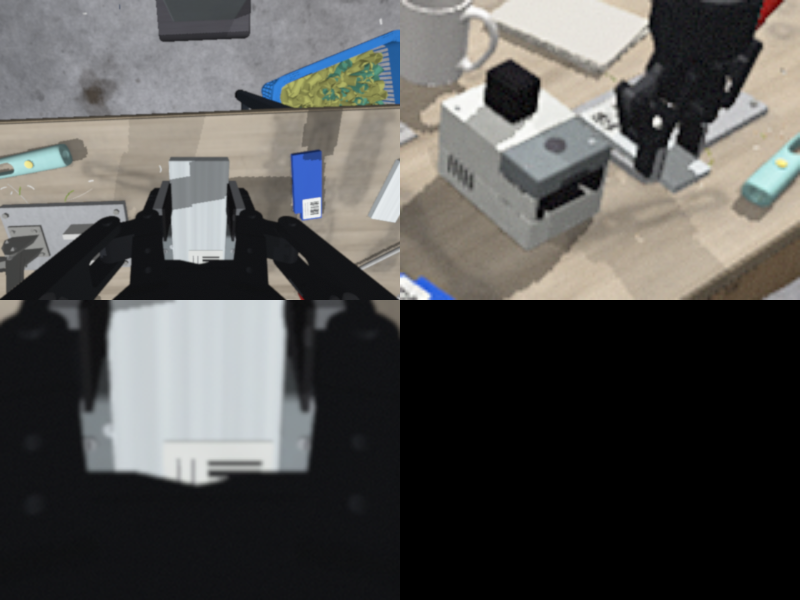

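The plate is held squarely across the jaws, label end towards the reader, with the plug seated. Overlaying the expected level outline to check pitch and grip offset.

```bash
python3 - <<'E'
from fit import *; from cal import *
s=L("w_hp");b=L("sc2");tcp=np.array([.38479,-.02984,.15009]);ey=np.array([-ex[1],ex[0]])
def outline(cam,dz=.009):
    pts=[(.055,.02),(.055,-.01),(.041,-.01),(.041,-.02),(-.055,-.02),(-.055,.02)]
    return np.array([proj(cam,[*(tcp[:2]+(.027+x)*ex+y*ey),tcp[2]+dz]) for x,y in pts])
def c(cam,x,y,w,h,f):
    o=cv2.resize(cam["pixels"][y:y+h,x:x+w,::-1],None,fx=f,fy=f,interpolation=cv2.INTER_CUBIC)
    for dz,col in((.009,(0,255,0)),(.001,(0,0,255))): cv2.polylines(o,[np.int32((outline(cam,dz)-[x,y]+.5)*f)],True,col,1)
    return o
P=outline(b);print(P)
x,y=(P.min(0)-12).astype(int)
o=np.zeros((600,800,3),np.uint8)
A=c(b,x,y,80,60,6);o[:A.shape[0],:A.shape[1]]=A
B=c(s,255,230,130,100,2);o[:200,500:760]=B
cv2.imwrite("pics/m7.png",o);print(x,y)
E
```

```text
[[403.85822804 203.9663102 ]
 [414.43782392 198.99379093]
 [419.1253562  202.41599993]
 [422.59864109 200.75872803]
 [457.05102613 225.65536601]
 [442.75195953 233.26604053]]
391 186
```

View pics/m7.png

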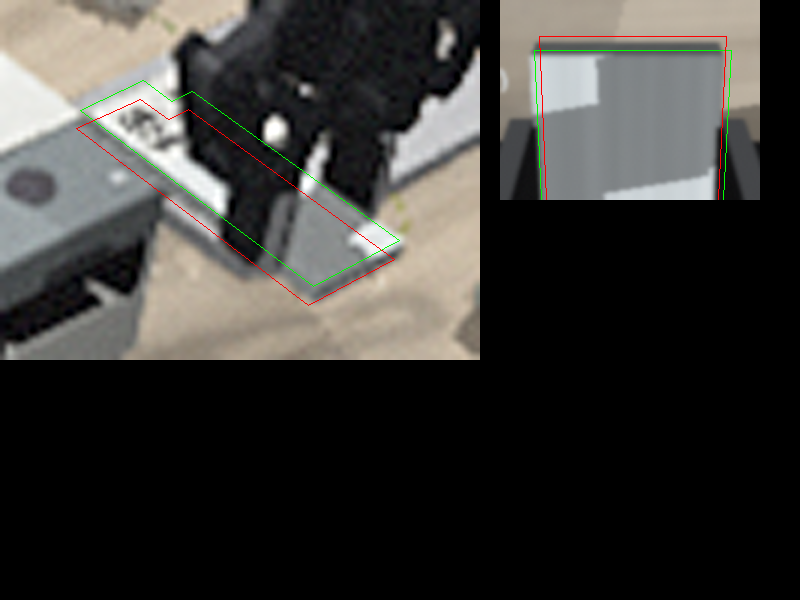

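Held level: both end corners match the predicted outline within a pixel or so, with a sideways offset of about 1 mm. Inserting.

```bash
python3 - <<'E'
from h import *; from cal import *
from bench import ctrl,eoat,sensors
st=sensors.state
T=lambda c,z=.048:(*(S+(-.0275+c-.027)*ex),z)
ctrl.movel(T(-.135),velocity=.1); f0=np.array(st()["ft_force"])
def go(c,v,g):
    r=ctrl.movel(T(c),velocity=v,guard=g);s=st();p=np.array(s["tool_pos"])
    print(c,r,"reached",round((p[:2]-S)@ex+.0275+.027,4),p.round(4),(np.array(s["ft_force"])-f0).round(2),np.array(s["ft_torque"]).round(2),round(s["finger_gap"],4),s["t"]);return r
if not go(-.084,.05,5): 
  if not go(-.075,.02,6): go(-.066,.006,6)
E
```

```text
-0.084 False reached -0.0843 [ 0.4303 -0.0317  0.0479] [-0.66 -0.72 -0.24] [ 0.05 -0.04  0.  ] 0.0379 31.8083
-0.075 False reached -0.0754 [ 0.4392 -0.0321  0.0477] [-2.73 -0.61  0.77] [0.01 0.46 0.01] 0.038 32.4083
-0.066 True reached -0.072 [ 0.4426 -0.0321  0.0465] [-3.25 -0.48  1.85] [-0.04  0.45 -0.06] 0.0372 33.3917
```

It stopped at -72 mm (home is -70) with the TCP dipping about 1 mm. Looking before pushing further.

```bash
python3 - <<'E'
from fit import *; from cal import *
from bench import sensors,optics
st=sensors.state();tcp=np.array(st["tool_pos"]);Rt=np.array(st["orientation"]);print(Rt.round(4).tolist(),st["ft_force"],tcp)
ey=np.array([-ex[1],ex[0]])
s=snap("w_in");b=optics.snapshot("scene");pickle.dump(b,open("pics/sc3.pkl","wb"))
def outline(cam,dz):
    return np.array([proj(cam,[*(tcp[:2]+(.027+x)*ex+y*ey),tcp[2]+dz]) for x,y in[(.005,.02),(.005,-.02),(-.055,-.02),(-.055,.02)]])
def c(cam,x,y,w,h,f):
    o=cv2.resize(cam["pixels"][y:y+h,x:x+w,::-1],None,fx=f,fy=f,interpolation=cv2.INTER_CUBIC)
    for dz,col in((.009,(0,255,0)),(.001,(0,0,255))): cv2.polylines(o,[np.int32((outline(cam,dz)-[x,y]+.5)*f)],True,col,1)
    return o
o=np.zeros((600,800,3),np.uint8)
x,y=(outline(b,.009).mean(0)-[45,50]).astype(int);A=c(b,x,y,80,100,6);o[:600,:480]=A
o[:240,488:800]=c(s,250,225,156,120,2)
cv2.imwrite("pics/m8.png",o)
E
```

```text
[[0.0395, 0.9992, -0.0083], [0.9992, -0.0395, 0.0005], [0.0002, -0.0083, -1.0]] [-3.24249335  0.14217325  1.50649031] [ 0.44260251 -0.03208003  0.04648487]
```

View pics/m8.png

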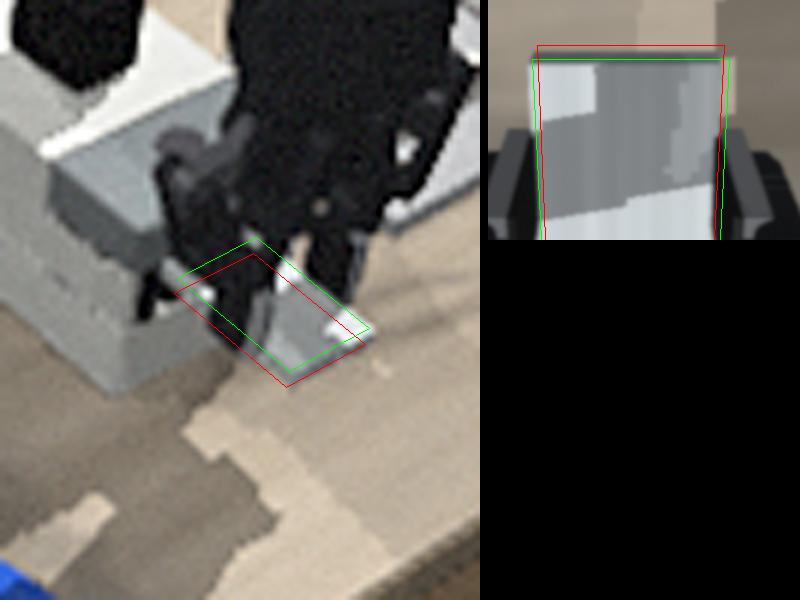

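The plate is in the slot and level. The 3.25 N along x implies about 7 mm of feeler travel, which is marginal, so I push on in small steps and watch the force.

```bash
python3 - <<'E'
from h import *; from cal import *
from bench import ctrl,eoat,sensors
st=sensors.state
R=Rd(ys+np.pi/2)
T=lambda c,z=.0485:(*(S+(-.0275+c-.027)*ex),z)
for c in(-.0735,-.072,-.071,-.070,-.069,-.068):
    ctrl.movel(T(c),R,velocity=.01); ctrl.dwell(.2); s=st();p=np.array(s["tool_pos"]);f=np.array(s["ft_force"])
    print(c,round((p[:2]-S)@ex+.0545,4),p.round(4),f.round(2),np.array(s["ft_torque"]).round(2),round(s["finger_gap"],4),round(s["t"],2))
    if f[0]<-5.5: break
E
```

```text
-0.0735 -0.0738 [ 0.4408 -0.0321  0.0482] [-3.71  0.33 -3.07] [0.14 0.68 0.08] 0.0377 34.16
-0.072 -0.0721 [ 0.4425 -0.0322  0.0484] [-3.57  0.3  -3.03] [0.14 0.76 0.05] 0.0377 34.66
-0.071 -0.0711 [ 0.4435 -0.0322  0.0484] [-3.91  1.02 -3.5 ] [0.17 0.82 0.05] 0.038 35.11
-0.07 -0.0706 [ 0.444  -0.0323  0.0482] [-5.76  0.49 -2.17] [0.15 1.04 0.02] 0.0377 35.56
```

The force rose to 5.8 N at -70.6 mm, so the plate's end is on the back wall and the feeler is in. One last check that it is still and level.

```bash
python3 - <<'E'
from fit import *; from cal import *
from bench import ctrl,sensors,optics
p0=np.array(sensors.state()["tool_pos"]);ctrl.dwell(1.0);st=sensors.state();tcp=np.array(st["tool_pos"]);print(tcp-p0,np.round(st["ft_force"],2),st["finger_gap"],np.abs(st["qvel"]).max(),st["t"])
ey=np.array([-ex[1],ex[0]])
s=snap("w_fin");b=optics.snapshot("scene")
def outline(cam,dz):
    return np.array([proj(cam,[*(tcp[:2]+(.027+x)*ex+y*ey),tcp[2]+dz]) for x,y in[(.005,.02),(.005,-.02),(-.055,-.02),(-.055,.02)]])
def c(cam,x,y,w,h,f):
    o=cv2.resize(cam["pixels"][y:y+h,x:x+w,::-1],None,fx=f,fy=f,interpolation=cv2.INTER_CUBIC)
    for dz,col in((.009,(0,255,0)),(.001,(0,0,255))): cv2.polylines(o,[np.int32((outline(cam,dz)-[x,y]+.5)*f)],True,col,1)
    return o
o=np.zeros((600,800,3),np.uint8)
x,y=(outline(b,.009).mean(0)-[45,50]).astype(int);o[:600,:480]=c(b,x,y,80,100,6)
o[:240,488:800]=c(s,250,225,156,120,2)
o[250:475,488:788]=cv2.resize(b["pixels"][120:360,150:470,::-1],(300,225))
cv2.imwrite("pics/m9.png",o)
E
```

```text
[-1.81708699e-06  1.33912957e-05  1.59614855e-05] [-5.28  0.29 -2.01] 0.03769181672549334 0.0006061131552539785 36.5583
```

View pics/m9.png

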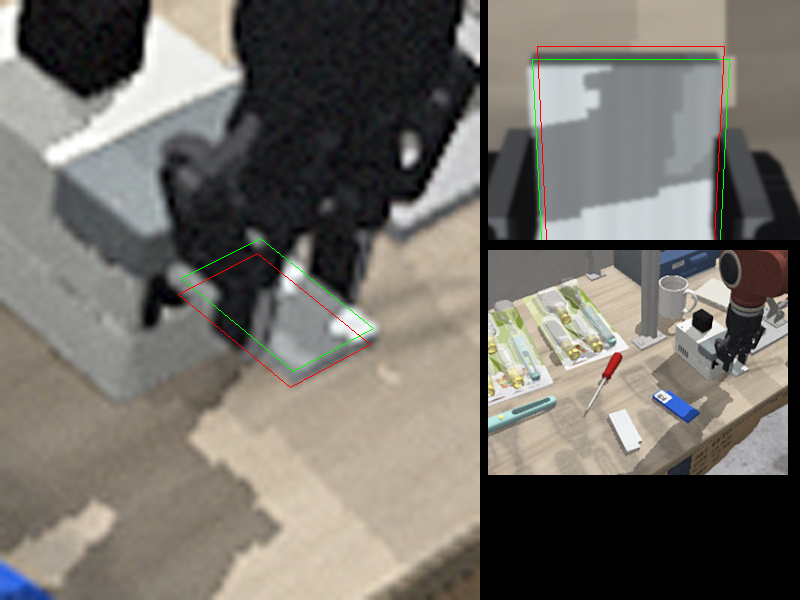

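The plate is still and level in the slot, matching the outline. The plug is seated, and the old plate, screwdriver and handle have not moved. Signing off.

```bash
python3 -c "
from bench import ticket;print(ticket.sign_off())"
```

```text
the job is handed in; nothing more can be done
None
```

The plug is home in the socket and let go, and the job plate was still held in the reader's slot when I handed the job in. The clock read about 36.6 s of the 58 s allowed; sign-off gives no verdict.

- **Plug:** it stopped at the expected depth, and pressing on it with closed fingers found its top at 132.5 mm, exactly the home height. The camera outline agreed within 1–2 mm. It sat turned by perhaps 3°, which the socket's play allows.
- **Plate:** I took the white plate with the label up and the notch on the right-hand side. I gripped it by its plain half and slid it in.
- **Final position:** the push force rose from about 4 N to 5.8 N with the plate's centre estimated at -70.6 mm (-70 is fully in), so it is against the back wall with the feeler in. That puts the label about 2 mm from the lens point.
- **Final pose:** over a 1 s wait the arm moved by less than 0.02 mm. The plate looked level in both cameras, and its centre was at an estimated 53 mm.
- **Other objects:** the old plate, screwdriver and teal handle looked unmoved in the last picture.

**What disagreed:**
- The finger gap on the plate read 37.8 mm, not 40 mm.
- The first push stopped early, at -72 mm, with the fingertips dipping about 1 mm. I re-levelled and finished in small steps.
- A steady 2 N downward force was left on the tool at the end, probably friction at the feeler.

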